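# Put the hot-air nozzles away in reverse order

### The job

Put the four cooled hot-air nozzles away: move them from the aluminium cooling tray to the empty black storage tray, one standing upright in each pocket, in reverse order. The nozzle next to the cooling tray's upright end tab goes into the pocket farthest from the storage tray's tab, and so on along the row, so that the one that stood farthest from the tab ends up next to it. Do not let a nozzle tip over on the way.

Things in the scene. Friction and masses are not known exactly. Their poses are not given: they have to be found in the camera images.
- fine_nozzle: Steel hot-air nozzle, 60 to 90 g, standing on its open end, tip up. Its lower part is a plain round sleeve 32 mm in diameter and 40 mm high, to be gripped there; above it a long cone narrows to a thin round tip 10 mm across. Overall height 70 mm. Origin: centre of the underside, z up; yaw is random and of no importance.
- round_nozzle: Steel hot-air nozzle, 60 to 90 g, standing on its open end, tip up. Its lower part is a plain round sleeve 32 mm in diameter and 40 mm high, to be gripped there; above it a wide round tip 26 mm across. Overall height 56 mm. Origin: centre of the underside, z up; yaw is random and of no importance.
- square_nozzle: Steel hot-air nozzle, 60 to 90 g, standing on its open end, tip up. Its lower part is a plain round sleeve 32 mm in diameter and 40 mm high, to be gripped there; above it a square hood 22 x 22 mm. Overall height 62 mm. Origin: centre of the underside, z up; yaw is random and of no importance.
- slot_nozzle: Steel hot-air nozzle, 60 to 90 g, standing on its open end, tip up. Its lower part is a plain round sleeve 32 mm in diameter and 40 mm high, to be gripped there; above it a flat blade-shaped outlet 30 x 9 mm. Overall height 65 mm. Origin: centre of the underside, z up; yaw is random and of no importance.
- fine_disc: Fixed cork disc, 48 mm in diameter and 2 mm thick, in the cooling-tray pocket where fine_nozzle stands at the start (that nozzle stands centred on it); it stays there and so marks that nozzle's starting pocket. Origin: centre of its underside.
- round_disc: Fixed cork disc, 48 mm in diameter and 2 mm thick, in the cooling-tray pocket where round_nozzle stands at the start (that nozzle stands centred on it); it stays there and so marks that nozzle's starting pocket. Origin: centre of its underside.
- square_disc: Fixed cork disc, 48 mm in diameter and 2 mm thick, in the cooling-tray pocket where square_nozzle stands at the start (that nozzle stands centred on it); it stays there and so marks that nozzle's starting pocket. Origin: centre of its underside.
- slot_disc: Fixed cork disc, 48 mm in diameter and 2 mm thick, in the cooling-tray pocket where slot_nozzle stands at the start (that nozzle stands centred on it); it stays there and so marks that nozzle's starting pocket. Origin: centre of its underside.
- cooling_tray: Aluminium tray, full at the start; a nozzle's underside is 6 mm above the tray's origin. Fixed, flat on a 3 mm mat, any angle. 236 x 62 mm; origin centre of underside, x along the row. Four 54 mm square pockets centred at x = -87, -29, 29, 87 mm; floors 4 mm above origin, walls 4 mm thick, 9 mm high. Upright tab (44 mm wide, 34 mm high) at x = +138 mm. 
- storage_tray: Black plastic tray, grey pockets, empty. Fixed, flat on a 3 mm mat, any angle. 236 x 62 mm; origin centre of underside, x along the row. Four 54 mm square pockets centred at x = -87, -29, 29, 87 mm; floors 4 mm above origin, walls 4 mm thick, 9 mm high. Upright tab (44 mm wide, 34 mm high) at x = +138 mm. Loose bench items beside both trays, up to 40 mm high, lie 65 mm or more from the row's line.
Not all that is in view belongs to the job. What is shaped like the round_nozzle but blue is not meant.

How it is judged:
By the outcome, as a careful person would: the job done as asked, in the order asked, and still so for the second after the job is handed in, with the robot touching nothing.
It also fails if it takes over 112 s, if anything falls off the work surface, if the arm or the gripper's body presses on something with over 40 N, if the wrist force passes 120 N, or if a joint passes its speed limit or range.

### The arm

A 6-joint arm with a two-finger parallel gripper is mounted at the origin on the work surface. World frame = base frame: x ahead of the robot, y to its left, z up, the work surface at z = 0. Lengths are in m, angles in rad, forces in N, time in s.
With the tool pointing down it reaches from about 0.35 to 0.775 m from the base axis. Payload 7.3 kg.
Tool frame: the origin (TCP) lies on the centre line of the jaws, within the pads' length; the fingertips stand 11 mm ahead of it and the grasp point (between the pads) lies 8 mm behind it; z points along the fingers, y is the direction in which the jaws open and shut (so a half turn about z gives the same grasp; the last joint's range is limited). The gripper opens to 92 mm and grips with 3 to 60 N. Pads are 19 mm wide; open, the fingers measure 130 mm over their backs; the gripper's body (75 mm by 190 mm) begins 47 mm behind the grasp point.
Start: joints at [1.006, 0.342, 1.524, -0, 1.275, -0.146], TCP at [0.213, 0.48, 0.238] pointing down, gripper open.
Joint ranges: [-2.53, 2.53], [-0.77, 2.02], [0.04, 2.7], [-1, 4.14], [0.28, 2.66], [-3.11, 3.11]. Speed limits (rad/s): [2.57, 2.57, 3.14, 3.14, 3.14, 3.14].

### API

Orientations are given as [roll, pitch, yaw] about the fixed x, y, z axes, in that order (R = Rz(yaw) Ry(pitch) Rx(roll)).
In Python, from cell import robot gives the robot as it stands.
- The arm moves only by the tool jog_arm, never from a script. Its argument "deltas" is one flat list of numbers, 6 for each row, row after row: the shift along the world's x, y, z in units of 0.1 m (1.0 is 0.1 m), then the turn, a rotation vector about the world's x, y, z in units of 90 degrees (1.0 is 90 degrees). A call has 1 to 5 rows; each row is the pose to reach, as a shift and turn from the pose commanded when the call began; what a row does not reach only later rows make up. A row lasts 1/12 s, in which the tool goes at most 41.7 mm and 7.16 degrees, less where a joint would pass 70% of its speed; a pose out of reach is approached as far as the arm can. A call with a number of a shift or a turn outside -1 to 1 is refused whole. A call with a gripper value outside its range is refused whole. "claw" is the opening, from 0 (shut) to 1 (fully open), set as the call begins (left out, the last holds). The fingers move at their own pace and stop on an object; "newtons" is the grip in N (left out, the last holds). Time passes only in rows, so rows that repeat a pose let the fingers close. It gives the time, the measured TCP pose, the force and the opening at its end, in the units of the state.
- robot.observe(): the state, without advancing time (a new reading comes with each control period).
- robot.read_camera(name): name is "side" or "top" or "wrist"; returns the picture (384x512x3 uint8, red, green, blue); there is no depth.
- robot.camera_params(name): a dict with "fx", "fy", "cx", "cy" (pixels), "R" (3x3) and "t" (3): a world point X has camera coordinates R X + t. Camera axes: x right, y down, z forward; pixel columns grow to the right and rows downward; lengths in m; the calibration is good to about 2 mm. A picture is of the moment at which its call begins: read the wrist's pose just before it. camera_params takes no time and is no camera call; for the wrist camera it gives the pose at the moment of the call.
- robot.hand_in(): hands the job in, once; it reports no verdict.
The state is a dict: "time": time; "qpos": joint angles; "qvel": joint speeds; "joint_efforts": joint torques, N m; "tool_pos": TCP position; "tool_rot": TCP orientation; "contact_force": force on the tool from outside, world axes, zero at the start; "torque": the same for the moment, N m; "opening": finger opening in m.
Only numpy, scipy, OpenCV 4.12 (cv2) and the standard library are available. Lean on these libraries where they do the work, as an engineer would, in place of code of your own. Each camera call takes 0.05 s, during which the arm holds its last target. There are 200 camera calls.

## Working session

There is one attempt and no reset: what is moved stays moved. The work goes in short steps, Python scripts to look and compute and a tool call to move; the robot and the scene stay as the last step left them, time stands still between calls to the robot, and variables do not carry over. Pictures are saved under pics/ and viewed, about 12 in all and at most 16, crops included, and the job is handed in when it is done.

Besides the shell and the picture viewer there is one more tool, called after ">>>" as a command line: name --argument value ..., lists and objects as JSON in quotes. jog_arm: Moves the arm, as the interface text tells. Its arguments: {"type":"object","properties":{"deltas":{"type":"array","items":{"type":"number"}},"claw":{"type":"number"},"newtons":{"type":"number"}},"required":["deltas"]}

```bash
mkdir -p pics; ls; python3 - <<'E'
from cell import robot
import cv2,numpy as np
for n in("top","side"):
    im=robot.read_camera(n); cv2.imwrite(f"pics/{n}0.png",im[:,:,::-1])
    p=robot.camera_params(n); np.savez(f"{n}.npz",**p); print(n,{k:np.round(v,3).tolist() for k,v in p.items()})
s=robot.observe();print(s)
E
```

```text
pics
top {'fx': 402.434, 'fy': 402.434, 'cx': 257.53, 'cy': 193.28, 'R': [[0.001, -1.0, -0.014], [-0.989, 0.001, -0.147], [0.147, 0.014, -0.989]], 't': [-0.012, 0.544, 0.725]}
side {'fx': 437.896, 'fy': 437.896, 'cx': 256.901, 'cy': 182.41, 'R': [[0.958, -0.286, 0.001], [-0.203, -0.682, -0.703], [0.201, 0.673, -0.712]], 't': [-0.532, 0.116, 0.933]}
{'time': 0.1, 'qpos': array([ 1.00602351e+00,  3.42665580e-01,  1.52491082e+00, -1.79176044e-05,
        1.27544490e+00, -1.46052657e-01]), 'qvel': array([ 0.0007077 , -0.00071395, -0.00063722,  0.00181006, -0.00121385,
       -0.00033801]), 'joint_efforts': array([ 2.51364130e-03, -4.32007742e+01, -2.44693977e+01,  7.19201728e-02,
        5.25799650e-02, -1.05009080e-04]), 'tool_pos': array([0.21327678, 0.47933548, 0.23711169]), 'tool_rot': array([-3.14017672e+00, -1.90964970e-04,  2.72287759e+00]), 'contact_force': array([-0.02537537, -0.76147891,  0.90478258]), 'torque': array([-0.03174351,  0.01901165,  0.01415186]), 'opening': 0.0920011917544505}
```

View pics/top0.png

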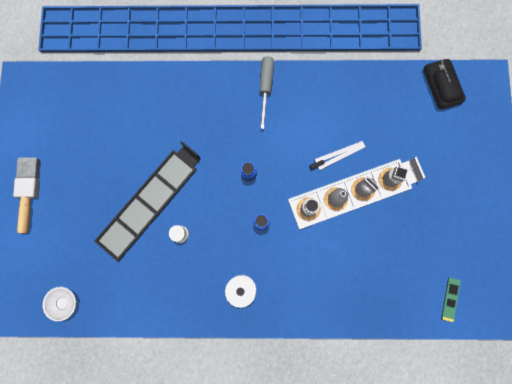

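View pics/side0.png

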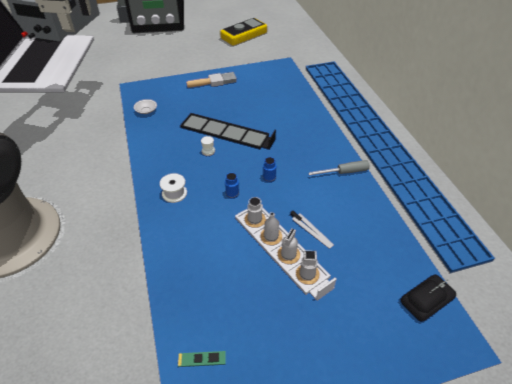

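The top view shows the cooling tray at about (350,193) with its tab at (416,170). Counting from the tab, the nozzles are square (395,178), slot (365,187), fine (339,198) and round (309,207). The storage tray runs from its tab at (188,150) to its far end near (116,234). The blue bottles at (248,170) and (261,223) are decoys.

```bash
cat > h.py <<'E'
import numpy as np,cv2
def plane(p,uv,z):
    uv=np.atleast_2d(uv).astype(float); R=p["R"];t=p["t"]
    d=np.c_[(uv[:,0]-p["cx"])/p["fx"],(uv[:,1]-p["cy"])/p["fy"],np.ones(len(uv))]@R
    c=-R.T@t
    return c+d*((z-c[2])/d[:,2])[:,None]
E
python3 - <<'E'
from h import *
p=dict(np.load("top.npz")); im=cv2.imread("pics/top0.png"); hsv=cv2.cvtColor(im,cv2.COLOR_BGR2HSV).astype(int)
H,S,V=hsv[...,0],hsv[...,1],hsv[...,2]
u,v=np.meshgrid(range(512),range(384))
# storage pockets
roi=(u>90)&(u<200)&(v>145)&(v<262)
m=(roi&(S<60)&(V>90)&(V<220)).astype(np.uint8)
n,l,st,c=cv2.connectedComponentsWithStats(m)
P=[]
for i in range(1,n):
    if st[i,4]>150:
        r=cv2.minAreaRect(np.argwhere(l==i)[:,::-1].astype(np.float32)); 
        P.append(plane(p,r[0],.008)[0]); print("pocket",st[i,4],r,P[-1].round(4))
# outer rect of storage: not-blue
for name,roi,ty in(("sto",(u>90)&(u<202)&(v>140)&(v<262)&~((u>165)&(v>220)),0),("cool",(u>286)&(u<428)&(v>155)&(v<230),1)):
    m=(roi&~((H>100)&(H<125)&(S>120)&(V>70))).astype(np.uint8)
    n,l,st,c=cv2.connectedComponentsWithStats(m); i=1+st[1:,4].argmax()
    print(name,st[i],cv2.minAreaRect(np.argwhere(l==i)[:,::-1].astype(np.float32)))
# cork
m=((u>286)&(u<428)&(v>155)&(v<230)&(H>5)&(H<25)&(S>90)).astype(np.uint8)
n,l,st,c=cv2.connectedComponentsWithStats(m)
for i in range(1,n):
    if st[i,4]>30: print("cork",st[i],c[i])
big=cv2.resize(im[140:240,280:440],None,fx=5,fy=5,interpolation=cv2.INTER_CUBIC); cv2.imwrite("pics/c1.png",big)
E
```

```text
pocket 664 ((174.81930541992188, 170.9430694580078), (25.39986801147461, 26.314546585083008), 39.28940963745117) [0.5941 0.1543 0.008 ]
pocket 685 ((155.78236389160156, 193.17059326171875), (25.706262588500977, 26.790912628173828), 40.601295471191406) [0.5491 0.1908 0.008 ]
pocket 696 ((136.3941192626953, 215.62355041503906), (25.70625877380371, 27.116308212280273), 40.601295471191406) [0.5043 0.2275 0.008 ]
pocket 709 ((116.61766052246094, 238.5294189453125), (25.70625877380371, 27.550168991088867), 40.601295471191406) [0.4594 0.2643 0.008 ]
sto [  95  142  105  119 4032] ((149.14404296875, 200.82313537597656), (31.5339412689209, 132.9469757080078), 40.95551300048828)
cool [ 288  156  138   74 4418] ((357.18975830078125, 190.52191162109375), (33.576255798339844, 137.38070678710938), 70.01689910888672)
cork [379 168  22  22 129] [386.13953488 180.75193798]
cork [352 178  22  22 134] [359.11940299 190.73134328]
cork [324 188  23  22 131] [332.03816794 200.8778626 ]
cork [297 198  23  22 119] [304.65546218 211.57142857]
```

View pics/c1.png

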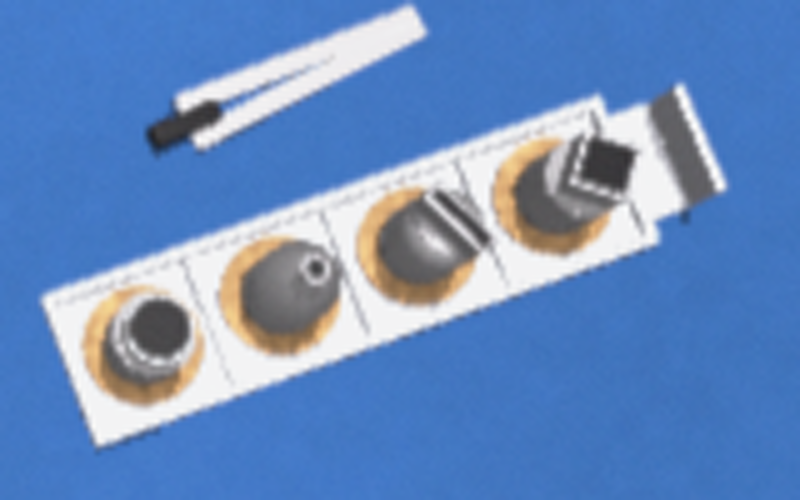

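```bash
python3 - <<'E'
from h import *
p=dict(np.load("top.npz"))
D=plane(p,[(390.3,179.1),(363,189),(335.6,199),(308.8,209)],.009)
print(D.round(4)); d=D[0]-D[3]; print(np.linalg.norm(d)/3,np.degrees(np.arctan2(d[1],d[0])))
S=plane(p,[(174.8,170.9),(116.6,238.5)],.008);d=S[0]-S[1];print(np.degrees(np.arctan2(d[1],d[0])))
C=-p["R"].T@p["t"];print("cam",C)
E
```

```text
[[ 0.5768 -0.2743  0.009 ]
 [ 0.557  -0.2197  0.009 ]
 [ 0.5371 -0.1652  0.009 ]
 [ 0.5173 -0.1122  0.009 ]]
0.05754694781928215 -69.8491016814611
-39.22846464703978
cam [ 0.43175726 -0.02262844  0.79640394]
```

>>> jog_arm --deltas '[0.2, -0.18, 0, 0, 0, -0.02, 0.4, -0.35, 0, 0, 0, -0.04, 0.6, -0.53, 0, 0, 0, -0.06, 0.8, -0.7, 0, 0, 0, -0.08]' --claw 1

```text
time: 0.43
tool_pos: [0.2939, 0.4087, 0.2374]
tool_rot: [-3.141, -0.0, 2.596]
contact_force: [0.5, 0.4, -0.2]
opening: 0.0916
```

>>> jog_arm --deltas '[0.2, -0.18, 0, 0, 0, -0.02, 0.4, -0.35, 0, 0, 0, -0.04, 0.6, -0.53, 0, 0, 0, -0.06, 0.8, -0.7, 0, 0, 0, -0.09]'

```text
time: 0.77
tool_pos: [0.3741, 0.3385, 0.2374]
tool_rot: [-3.141, -0.0, 2.454]
contact_force: [0.2, 1.0, 0.2]
opening: 0.0919
```

>>> jog_arm --deltas '[0.2, -0.18, 0, 0, 0, 0, 0.4, -0.35, 0, 0, 0, 0, 0.6, -0.53, 0, 0, 0, 0, 0.8, -0.7, 0, 0, 0, 0]'

```text
time: 1.1
tool_pos: [0.4542, 0.2685, 0.2374]
tool_rot: [-3.141, -0.0, 2.456]
contact_force: [0.2, -0.5, -0.1]
opening: 0.0919
```

>>> jog_arm --deltas '[0.2, -0.18, 0, 0, 0, 0, 0.4, -0.35, 0, 0, 0, 0, 0.6, -0.53, 0, 0, 0, 0, 0.74, -0.6, 0, 0, 0, 0, 0.74, -0.6, 0, 0, 0, 0]'

```text
time: 1.52
tool_pos: [0.5296, 0.2076, 0.2369]
tool_rot: [-3.141, 0.001, 2.453]
contact_force: [-0.3, 0.4, -0.1]
opening: 0.092
```

```bash
python3 - <<'E'
from cell import robot
import cv2,numpy as np
s=robot.observe();print(s["time"],s["tool_pos"],s["tool_rot"],s["contact_force"])
np.savez("w1.npz",**robot.camera_params("wrist"))
cv2.imwrite("pics/w1.png",robot.read_camera("wrist")[:,:,::-1])
E
```

```text
1.5167 [0.52964665 0.20756377 0.23693075] [-3.14112556e+00  5.24408233e-04  2.45265621e+00] [-0.27677187  0.43043922 -0.12053717]
```

View pics/w1.png

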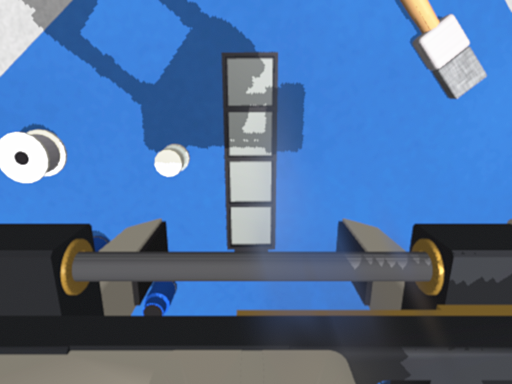

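The wrist view shows the storage tray running vertically, from (250,53) at the top to (250,247) near the jaws, so the yaw is aligned. I'll compare its pocket centres with those from the top view.

```bash
python3 - <<'E'
from h import *
p=dict(np.load("w1.npz"))
print(plane(p,[(250,80.5),(250.5,133),(250.5,181.5),(251,225)],.009).round(4))
E
```

```text
[[0.4553 0.2659 0.009 ]
 [0.501  0.229  0.009 ]
 [0.5464 0.1916 0.009 ]
 [0.5909 0.1557 0.009 ]]
```

>>> jog_arm --deltas '[0.02, -0.24, 0, 0, 0, -0.02, 0.05, -0.48, 0, 0, 0, -0.04, 0.07, -0.72, 0, 0, 0, -0.06, 0.1, -0.96, 0, 0, 0, -0.08]'

```text
time: 1.9
tool_pos: [0.5363, 0.1139, 0.2376]
tool_rot: [-3.141, -0.001, 2.33]
contact_force: [1.0, -0.3, -0.5]
opening: 0.0916
```

>>> jog_arm --deltas '[0.02, -0.24, 0, 0, 0, -0.02, 0.05, -0.48, 0, 0, 0, -0.04, 0.07, -0.72, 0, 0, 0, -0.06, 0.1, -0.96, 0, 0, 0, -0.08]'

```text
time: 2.23
tool_pos: [0.5465, 0.0178, 0.2377]
tool_rot: [-3.141, -0.001, 2.204]
contact_force: [0.8, 0.3, -0.1]
opening: 0.092
```

>>> jog_arm --deltas '[0.02, -0.24, 0, 0, 0, -0.02, 0.05, -0.48, 0, 0, 0, -0.04, 0.07, -0.72, 0, 0, 0, -0.06, 0.1, -0.96, 0, 0, 0, -0.09]'

```text
time: 2.57
tool_pos: [0.5568, -0.0781, 0.2377]
tool_rot: [-3.141, -0.001, 2.063]
contact_force: [1.0, 0.3, -0.5]
opening: 0.0918
```

>>> jog_arm --deltas '[0.02, -0.24, 0, 0, 0, -0.02, 0.05, -0.48, 0, 0, 0, -0.04, 0.07, -0.72, 0, 0, 0, -0.06, 0.1, -0.96, 0, 0, 0, -0.09]'

```text
time: 2.9
tool_pos: [0.567, -0.1739, 0.2376]
tool_rot: [-3.141, -0.001, 1.921]
contact_force: [0.9, 0.1, -0.4]
opening: 0.0916
```

>>> jog_arm --deltas '[0.02, -0.24, 0, 0, 0, 0, 0.05, -0.48, 0, 0, 0, 0, 0.07, -0.72, 0, 0, 0, 0, 0.09, -0.98, 0, 0, 0, 0, 0.09, -0.98, 0, 0, 0, 0]'

```text
time: 3.32
tool_pos: [0.5761, -0.2753, 0.237]
tool_rot: [-3.141, 0.001, 1.919]
contact_force: [-0.4, -0.7, -0.2]
opening: 0.0917
```

```bash
python3 - <<'E'
from cell import robot
import cv2,numpy as np
s=robot.observe();print(s["time"],s["tool_pos"],s["tool_rot"],s["contact_force"])
np.savez("w2.npz",**robot.camera_params("wrist"))
cv2.imwrite("pics/w2.png",robot.read_camera("wrist")[:,:,::-1])
E
```

```text
3.3167 [ 0.57607275 -0.27529573  0.237015  ] [-3.14058288e+00  7.52995600e-04  1.91931219e+00] [-0.39785015 -0.66957498 -0.23998509]
```

View pics/w2.png

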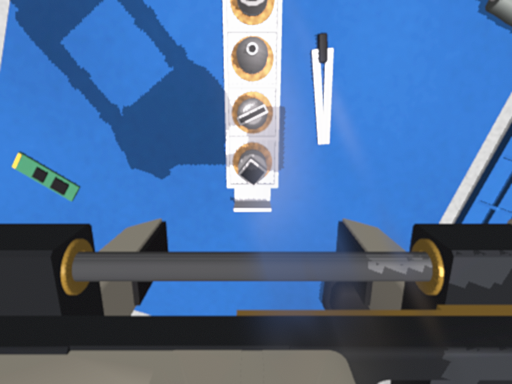

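The wrist view shows the row vertical, with discs at square (252.5,161), slot (252,112) and fine (252,58) and the tab at the bottom (252,205).

```bash
python3 - <<'E'
from h import *
p=dict(np.load("w2.npz"))
im=cv2.imread("pics/w2.png");hsv=cv2.cvtColor(im,cv2.COLOR_BGR2HSV)
m=cv2.inRange(hsv,(5,80,50),(25,255,255));m[210:]=0;m[:,:200]=0;m[:,300:]=0
n,l,st,c=cv2.connectedComponentsWithStats(m)
for s in st[1:]:
    if s[4]>80: 
        uv=(s[0]+s[2]/2-.5,s[1]+s[3]/2-.5);print(s,plane(p,uv,.009).round(4))
print(plane(p,[(252.5,161),(252,112),(252,58)],.009).round(4))
E
```

```text
[230   0  44  25 478] [[ 0.5192 -0.1216  0.009 ]]
[232  37  41  44 534] [[ 0.5356 -0.1651  0.009 ]]
[232  92  40  41 457] [[ 0.5548 -0.2196  0.009 ]]
[233 143  30  31 225] [[ 0.5687 -0.2718  0.009 ]]
[[ 0.5756 -0.2732  0.009 ]
 [ 0.5554 -0.2194  0.009 ]
 [ 0.5354 -0.1646  0.009 ]]
```

>>> jog_arm --deltas '[0, 0, -0.3, 0, 0, 0, 0, 0.01, -0.6, 0, 0, 0, 0, 0.01, -1, 0, 0, 0]' --claw 0.75

```text
time: 3.62
tool_pos: [0.5776, -0.2698, 0.1392]
tool_rot: [3.138, 0.003, 1.923]
contact_force: [0.9, -0.0, 0.4]
opening: 0.0761
```

>>> jog_arm --deltas '[0, 0, -0.3, 0, 0, 0, 0, 0, -0.6, 0, 0, 0, 0, 0, -0.8, 0, 0, 0, 0, 0, -0.97, 0, 0, 0, 0, 0, -1, 0, 0, 0]'

```text
time: 4.03
tool_pos: [0.5747, -0.2681, 0.0344]
tool_rot: [-3.138, -0.006, 1.923]
contact_force: [-1.2, 0.2, -0.7]
opening: 0.0686
```

>>> jog_arm --deltas '[0, 0, -0.09, 0, 0, 0, 0, 0, -0.09, 0, 0, 0, 0, 0, -0.09, 0, 0, 0]'

```text
time: 4.28
tool_pos: [0.5769, -0.2709, 0.0295]
tool_rot: [3.141, 0.001, 1.922]
contact_force: [0.1, 0.3, 0.5]
opening: 0.0689
```

>>> jog_arm --deltas '[0, 0, 0, 0, 0, 0, 0, 0, 0, 0, 0, 0, 0, 0, 0, 0, 0, 0, 0, 0, 0, 0, 0, 0, 0, 0, 0, 0, 0, 0]' --claw 0 --newtons 25

```text
time: 4.7
tool_pos: [0.5766, -0.2715, 0.0291]
tool_rot: [3.141, 0.0, 1.922]
contact_force: [0.7, 0.6, -0.1]
opening: 0.0403
```

>>> jog_arm --deltas '[0, 0, 0, 0, 0, 0, 0, 0, 0, 0, 0, 0, 0, 0, 0, 0, 0, 0]'

```text
time: 4.95
tool_pos: [0.5764, -0.2715, 0.0289]
tool_rot: [-3.142, 0.0, 1.922]
contact_force: [-1.3, 0.2, 2.2]
opening: 0.0312
```

>>> jog_arm --deltas '[0, 0, 0.1, 0, 0, 0, 0, 0, 0.3, 0, 0, 0, 0, 0, 0.55, 0, 0, 0, 0, 0, 0.8, 0, 0, 0, 0, 0, 1, 0, 0, 0]'

```text
time: 5.37
tool_pos: [0.5769, -0.2715, 0.1312]
tool_rot: [3.14, 0.001, 1.922]
contact_force: [-0.2, -1.0, 0.6]
opening: 0.0315
```

>>> jog_arm --deltas '[-0.02, 0.09, 0, 0, 0, 0.01, -0.06, 0.27, 0, 0, 0, 0.02, -0.1, 0.47, 0, 0, 0, 0.03, -0.15, 0.68, 0, 0, 0, 0.045, -0.2, 0.9, 0, 0, 0, 0.057]'

```text
time: 5.78
tool_pos: [0.5555, -0.1799, 0.128]
tool_rot: [-3.141, -0.001, 2.013]
contact_force: [0.3, 0.6, -0.7]
opening: 0.0313
```

>>> jog_arm --deltas '[-0.04, 0.18, 0, 0, 0, 0.01, -0.08, 0.36, 0, 0, 0, 0.02, -0.12, 0.54, 0, 0, 0, 0.03, -0.16, 0.72, 0, 0, 0, 0.045, -0.2, 0.9, 0, 0, 0, 0.057]'

```text
time: 6.2
tool_pos: [0.5355, -0.0898, 0.1281]
tool_rot: [-3.141, -0.001, 2.103]
contact_force: [1.2, 0.4, -0.4]
opening: 0.0316
```

>>> jog_arm --deltas '[-0.04, 0.18, 0, 0, 0, 0.01, -0.08, 0.36, 0, 0, 0, 0.02, -0.12, 0.54, 0, 0, 0, 0.03, -0.16, 0.72, 0, 0, 0, 0.045, -0.2, 0.9, 0, 0, 0, 0.057]'

```text
time: 6.62
tool_pos: [0.5154, 0.0001, 0.1281]
tool_rot: [-3.141, -0.001, 2.192]
contact_force: [-0.4, -0.6, -1.0]
opening: 0.0315
```

>>> jog_arm --deltas '[-0.04, 0.18, 0, 0, 0, 0.01, -0.08, 0.36, 0, 0, 0, 0.02, -0.12, 0.54, 0, 0, 0, 0.03, -0.16, 0.72, 0, 0, 0, 0.045, -0.2, 0.9, 0, 0, 0, 0.057]'

```text
time: 7.03
tool_pos: [0.4953, 0.0899, 0.1281]
tool_rot: [-3.141, -0.001, 2.282]
contact_force: [1.7, -1.2, -1.3]
opening: 0.0314
```

>>> jog_arm --deltas '[-0.04, 0.18, 0, 0, 0, 0.01, -0.08, 0.36, 0, 0, 0, 0.02, -0.12, 0.54, 0, 0, 0, 0.03, -0.16, 0.72, 0, 0, 0, 0.045, -0.2, 0.9, 0, 0, 0, 0.057]'

```text
time: 7.45
tool_pos: [0.4752, 0.1797, 0.1281]
tool_rot: [-3.141, -0.001, 2.371]
contact_force: [0.6, -0.0, -0.5]
opening: 0.031
```

>>> jog_arm --deltas '[-0.06, 0.27, 0, 0, 0, 0.02, -0.11, 0.5, 0, 0, 0, 0.04, -0.16, 0.7, 0, 0, 0, 0.05, -0.19, 0.83, 0, 0, 0, 0.057, -0.2, 0.9, 0, 0, 0, 0.057]'

```text
time: 7.87
tool_pos: [0.4549, 0.2703, 0.1281]
tool_rot: [-3.141, -0.001, 2.462]
contact_force: [-0.1, -0.5, -0.7]
opening: 0.0309
```

>>> jog_arm --deltas '[0, 0, 0, 0, 0, 0, 0, 0, 0, 0, 0, 0, 0, 0, 0, 0, 0, 0]'

```text
time: 8.12
tool_pos: [0.4564, 0.2679, 0.1285]
tool_rot: [-3.141, -0.0, 2.458]
contact_force: [0.5, 0.1, -1.3]
opening: 0.0314
```

```bash
python3 - <<'E'
from cell import robot
import cv2,numpy as np
s=robot.observe();print(s["time"],s["tool_pos"],s["tool_rot"],s["opening"])
np.savez("w3.npz",**robot.camera_params("wrist"))
a=robot.read_camera("wrist")[:,:,::-1];b=robot.read_camera("side")[:,:,::-1]
cv2.imwrite("pics/m3.png",cv2.resize(np.hstack([a,b]),(800,300)))
cv2.imwrite("pics/w3.png",a)
E
```

```text
8.1167 [0.4564111  0.2679233  0.12850665] [-3.14100483e+00 -1.17151010e-04  2.45828860e+00] 0.031355384426783435
```

View pics/m3.png

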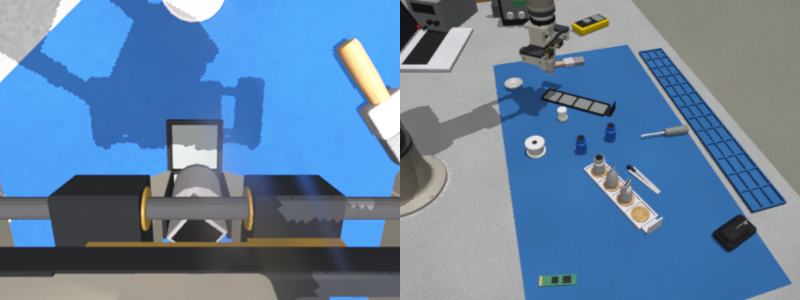

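The nozzle is held upright over the far pocket. The tray's far edge is at about (212,153)–(284,153) in the full wrist image, which I'll use to check the target.

```bash
python3 - <<'E'
from h import *
p=dict(np.load("w3.npz"))
E=plane(p,[(212.5,153.6),(284,153.6)],.012);print(E.round(4),np.linalg.norm(E[0]-E[1]))
print(E.mean(0)[:2]+.031*np.array([.775,-.632]))
E
```

```text
[[0.413  0.2605 0.012 ]
 [0.451  0.3073 0.012 ]] 0.06030154619406567
[0.45599093 0.26428486]
```

>>> jog_arm --deltas '[-0.01, -0.02, -0.25, 0, 0, 0, -0.01, -0.02, -0.5, 0, 0, 0, -0.01, -0.02, -0.75, 0, 0, 0, -0.01, -0.02, -0.9, 0, 0, 0, -0.01, -0.02, -0.97, 0, 0, 0]'

```text
time: 8.63
tool_pos: [0.4545, 0.2654, 0.0296]
tool_rot: [-3.138, -0.002, 2.458]
contact_force: [-0.0, -0.2, -1.2]
opening: 0.032
```

>>> jog_arm --deltas '[0, 0, -0.02, 0, 0, 0, 0, 0, -0.04, 0, 0, 0, 0, 0, -0.04, 0, 0, 0]'

```text
time: 8.88
tool_pos: [0.4561, 0.2667, 0.0284]
tool_rot: [3.14, 0.001, 2.459]
contact_force: [0.1, 0.1, -0.6]
opening: 0.0311
```

>>> jog_arm --deltas '[0, 0, 0, 0, 0, 0, 0, 0, 0, 0, 0, 0, 0, 0, 0, 0, 0, 0, 0, 0, 0, 0, 0, 0]' --claw 0.65

```text
time: 9.22
tool_pos: [0.4558, 0.2668, 0.0283]
tool_rot: [3.141, 0.001, 2.459]
contact_force: [-0.0, 0.3, 0.8]
opening: 0.0529
```

>>> jog_arm --deltas '[0, 0, 0.1, 0, 0, 0, 0, 0, 0.3, 0, 0, 0, 0, 0, 0.55, 0, 0, 0, 0, 0, 0.8, 0, 0, 0, 0, 0, 1, 0, 0, 0]'

```text
time: 9.63
tool_pos: [0.4558, 0.2669, 0.1304]
tool_rot: [3.14, 0.001, 2.459]
contact_force: [0.9, -0.1, 0.8]
opening: 0.0597
```

```bash
python3 - <<'E'
from cell import robot
import cv2,numpy as np
s=robot.observe();print(s["time"],s["tool_pos"],s["tool_rot"],s["opening"])
b=robot.read_camera("side")[:,:,::-1];c=robot.read_camera("top")[:,:,::-1]
f=lambda x:cv2.resize(x,(400,400),interpolation=cv2.INTER_CUBIC)
cv2.imwrite("pics/m4.png",np.hstack([f(b[70:200,170:300]),f(c[140:270,80:210])]))
E
```

```text
9.6333 [0.45582032 0.26685797 0.1303961 ] [3.13974253e+00 9.64824613e-04 2.45897214e+00] 0.059747508251197796
```

View pics/m4.png

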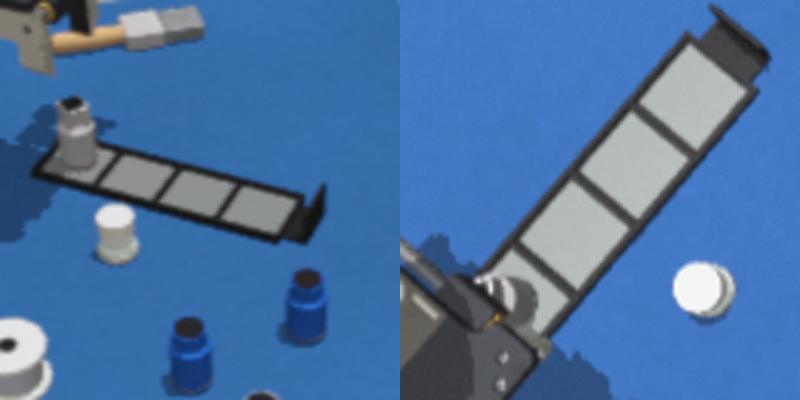

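>>> jog_arm --deltas '[0.05, -0.24, 0, 0, 0, -0.017, 0.1, -0.48, 0, 0, 0, -0.034, 0.15, -0.72, 0, 0, 0, -0.051, 0.2, -0.97, 0, 0, 0, -0.068]'

```text
time: 10.07
tool_pos: [0.4751, 0.1688, 0.1275]
tool_rot: [-3.141, -0.0, 2.352]
contact_force: [0.1, -0.3, 0.0]
opening: 0.0598
```

>>> jog_arm --deltas '[0.05, -0.24, 0, 0, 0, -0.017, 0.1, -0.48, 0, 0, 0, -0.034, 0.15, -0.72, 0, 0, 0, -0.051, 0.2, -0.97, 0, 0, 0, -0.068]'

```text
time: 10.4
tool_pos: [0.4951, 0.0716, 0.1274]
tool_rot: [-3.141, -0.001, 2.244]
contact_force: [-0.1, -0.2, -0.4]
opening: 0.06
```

>>> jog_arm --deltas '[0.05, -0.24, 0, 0, 0, -0.017, 0.1, -0.48, 0, 0, 0, -0.034, 0.15, -0.72, 0, 0, 0, -0.051, 0.2, -0.97, 0, 0, 0, -0.068]'

```text
time: 10.73
tool_pos: [0.5151, -0.0254, 0.1274]
tool_rot: [-3.141, -0.001, 2.137]
contact_force: [0.0, 0.3, -1.2]
opening: 0.0596
```

>>> jog_arm --deltas '[0.05, -0.24, 0, 0, 0, -0.017, 0.1, -0.48, 0, 0, 0, -0.034, 0.15, -0.72, 0, 0, 0, -0.051, 0.2, -0.97, 0, 0, 0, -0.068]'

```text
time: 11.07
tool_pos: [0.5352, -0.1223, 0.1274]
tool_rot: [-3.141, -0.001, 2.03]
contact_force: [0.2, -0.3, -0.2]
opening: 0.0597
```

>>> jog_arm --deltas '[0.06, -0.27, 0, 0, 0, -0.02, 0.11, -0.53, 0, 0, 0, -0.04, 0.16, -0.77, 0, 0, 0, -0.06, 0.21, -0.98, 0, 0, 0, -0.07, 0.21, -0.98, 0, 0, 0, -0.07]'

```text
time: 11.48
tool_pos: [0.5567, -0.2232, 0.1272]
tool_rot: [3.142, 0.002, 1.918]
contact_force: [-1.0, 0.2, 0.1]
opening: 0.0595
```

>>> jog_arm --deltas '[0, 0, 0, 0, 0, 0, 0, 0, 0, 0, 0, 0, 0, 0, 0, 0, 0, 0]'

```text
time: 11.73
tool_pos: [0.5561, -0.2182, 0.1275]
tool_rot: [-3.141, -0.001, 1.923]
contact_force: [-0.6, 0.3, 0.7]
opening: 0.0596
```

```bash
python3 - <<'E'
from cell import robot
import cv2,numpy as np
np.savez("w5.npz",**robot.camera_params("wrist"))
a=robot.read_camera("wrist")[:,:,::-1];b=robot.read_camera("side")[:,:,::-1]
cv2.imwrite("pics/m5.png",np.hstack([cv2.resize(a,(400,300)),cv2.resize(b[170:310,210:350],(400,300))]))
E
```

```text
(no output)
```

View pics/m5.png

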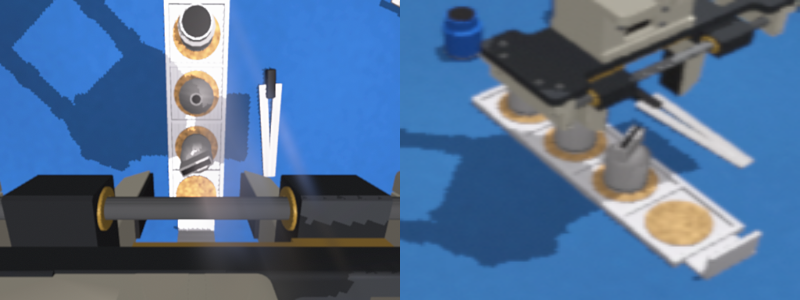

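The jaws straddle the row line and the slot nozzle is next, with the now-empty square disc just behind it. I'm descending.

>>> jog_arm --deltas '[0, -0.01, -0.25, 0, 0, 0, 0, -0.01, -0.5, 0, 0, 0, 0, -0.01, -0.75, 0, 0, 0, 0, -0.01, -0.92, 0, 0, 0, 0, -0.01, -0.99, 0, 0, 0]'

```text
time: 12.25
tool_pos: [0.5551, -0.2188, 0.0262]
tool_rot: [-3.139, -0.003, 1.923]
contact_force: [-0.4, 0.4, -0.9]
opening: 0.0592
```

>>> jog_arm --deltas '[0, 0, 0, 0, 0, 0, 0, 0, 0, 0, 0, 0]'

```text
time: 12.42
tool_pos: [0.5569, -0.2201, 0.0293]
tool_rot: [3.141, 0.0, 1.922]
contact_force: [0.3, 0.7, 0.8]
opening: 0.0596
```

>>> jog_arm --deltas '[0, 0, 0, 0, 0, 0, 0, 0, 0, 0, 0, 0, 0, 0, 0, 0, 0, 0, 0, 0, 0, 0, 0, 0, 0, 0, 0, 0, 0, 0]' --claw 0

```text
time: 12.83
tool_pos: [0.5567, -0.2205, 0.0293]
tool_rot: [3.141, 0.001, 1.922]
contact_force: [-0.4, 1.2, 4.8]
opening: 0.0313
```

>>> jog_arm --deltas '[0, 0, 0, 0, 0, 0, 0, 0, 0, 0, 0, 0, 0, 0, 0, 0, 0, 0]'

```text
time: 13.08
tool_pos: [0.5567, -0.2205, 0.0293]
tool_rot: [3.141, 0.001, 1.922]
contact_force: [-0.5, -0.4, 5.7]
opening: 0.0311
```

>>> jog_arm --deltas '[0, 0, 0.1, 0, 0, 0, 0, 0, 0.3, 0, 0, 0, 0, 0, 0.55, 0, 0, 0, 0, 0, 0.8, 0, 0, 0, 0, 0, 1, 0, 0, 0]'

```text
time: 13.5
tool_pos: [0.5567, -0.2204, 0.1308]
tool_rot: [3.141, 0.001, 1.922]
contact_force: [1.2, -0.0, -1.1]
opening: 0.0315
```

>>> jog_arm --deltas '[-0.01, 0.09, 0, 0, 0, 0.01, -0.03, 0.27, 0, 0, 0, 0.02, -0.06, 0.47, 0, 0, 0, 0.035, -0.08, 0.68, 0, 0, 0, 0.05, -0.11, 0.9, 0, 0, 0, 0.068]'

```text
time: 13.92
tool_pos: [0.5448, -0.1292, 0.1281]
tool_rot: [-3.141, -0.001, 2.03]
contact_force: [-0.2, -0.5, -0.1]
opening: 0.0314
```

>>> jog_arm --deltas '[-0.02, 0.18, 0, 0, 0, 0.014, -0.04, 0.36, 0, 0, 0, 0.027, -0.06, 0.54, 0, 0, 0, 0.041, -0.09, 0.72, 0, 0, 0, 0.054, -0.11, 0.9, 0, 0, 0, 0.068]'

```text
time: 14.33
tool_pos: [0.5335, -0.039, 0.1281]
tool_rot: [-3.141, -0.001, 2.137]
contact_force: [-0.1, 0.8, -0.7]
opening: 0.0314
```

>>> jog_arm --deltas '[-0.02, 0.18, 0, 0, 0, 0.014, -0.04, 0.36, 0, 0, 0, 0.027, -0.06, 0.54, 0, 0, 0, 0.041, -0.09, 0.72, 0, 0, 0, 0.054, -0.11, 0.9, 0, 0, 0, 0.068]'

```text
time: 14.75
tool_pos: [0.5225, 0.0509, 0.1282]
tool_rot: [-3.141, -0.001, 2.244]
contact_force: [0.8, 0.2, -1.0]
opening: 0.0314
```

>>> jog_arm --deltas '[-0.02, 0.18, 0, 0, 0, 0.014, -0.04, 0.36, 0, 0, 0, 0.027, -0.06, 0.54, 0, 0, 0, 0.041, -0.09, 0.72, 0, 0, 0, 0.054, -0.11, 0.9, 0, 0, 0, 0.068]'

```text
time: 15.17
tool_pos: [0.5114, 0.1407, 0.1282]
tool_rot: [-3.14, -0.001, 2.35]
contact_force: [-0.2, 0.1, -0.1]
opening: 0.0314
```

>>> jog_arm --deltas '[-0.03, 0.27, 0, 0, 0, 0.02, -0.06, 0.5, 0, 0, 0, 0.04, -0.09, 0.7, 0, 0, 0, 0.055, -0.1, 0.83, 0, 0, 0, 0.065, -0.11, 0.9, 0, 0, 0, 0.07]'

```text
time: 15.58
tool_pos: [0.5007, 0.2312, 0.1283]
tool_rot: [-3.141, -0.001, 2.461]
contact_force: [-0.0, 0.1, -1.0]
opening: 0.0315
```

>>> jog_arm --deltas '[0, 0, 0, 0, 0, 0, 0, 0, 0, 0, 0, 0, 0, 0, 0, 0, 0, 0]'

```text
time: 15.83
tool_pos: [0.5016, 0.2287, 0.1286]
tool_rot: [-3.141, 0.0, 2.458]
contact_force: [0.8, 0.7, 0.3]
opening: 0.0311
```

```bash
python3 - <<'E'
from cell import robot
import cv2,numpy as np
np.savez("w6.npz",**robot.camera_params("wrist"))
a=robot.read_camera("wrist")[:,:,::-1];b=robot.read_camera("side")[:,:,::-1]
cv2.imwrite("pics/m6.png",np.hstack([cv2.resize(a,(400,300)),cv2.resize(b[70:190,170:300],(400,300))]))
E
```

```text
(no output)
```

View pics/m6.png

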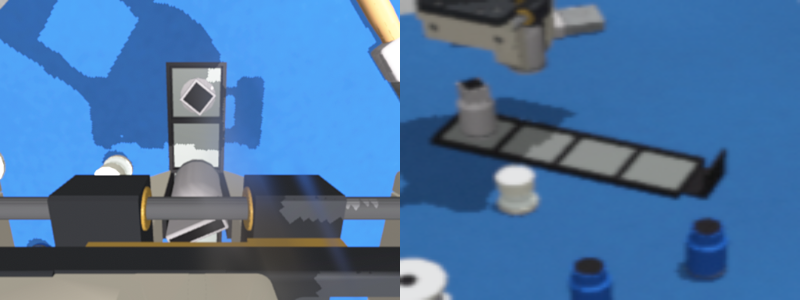

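The square nozzle stands centred in the far pocket and the slot nozzle is held above the next one. I'm placing it and going back for the fine nozzle.

>>> jog_arm --deltas '[0.01, -0.01, -0.25, 0, 0, 0, 0.01, -0.01, -0.5, 0, 0, 0, 0.01, -0.01, -0.75, 0, 0, 0, 0.01, -0.01, -0.9, 0, 0, 0, 0.01, -0.01, -0.97, 0, 0, 0]'

```text
time: 16.35
tool_pos: [0.5014, 0.2275, 0.0295]
tool_rot: [-3.138, -0.002, 2.458]
contact_force: [-0.1, -0.2, -0.9]
opening: 0.0312
```

>>> jog_arm --deltas '[0, 0, -0.02, 0, 0, 0, 0, 0, -0.04, 0, 0, 0, 0, 0, -0.04, 0, 0, 0]'

```text
time: 16.6
tool_pos: [0.5031, 0.2286, 0.0284]
tool_rot: [3.14, 0.001, 2.459]
contact_force: [0.7, -0.5, -0.2]
opening: 0.0315
```

>>> jog_arm --deltas '[0, 0, 0, 0, 0, 0, 0, 0, 0, 0, 0, 0, 0, 0, 0, 0, 0, 0, 0, 0, 0, 0, 0, 0]' --claw 0.65

```text
time: 16.93
tool_pos: [0.5028, 0.2288, 0.0283]
tool_rot: [3.141, 0.001, 2.459]
contact_force: [0.3, -0.1, -0.3]
opening: 0.0533
```

>>> jog_arm --deltas '[0, 0, 0.1, 0, 0, 0, 0, 0, 0.3, 0, 0, 0, 0, 0, 0.55, 0, 0, 0, 0, 0, 0.8, 0, 0, 0, 0, 0, 1, 0, 0, 0]'

```text
time: 17.35
tool_pos: [0.5029, 0.2288, 0.1304]
tool_rot: [3.14, 0.001, 2.459]
contact_force: [0.9, -0.0, 0.6]
opening: 0.0599
```

>>> jog_arm --deltas '[0.02, -0.24, 0, 0, 0, -0.02, 0.04, -0.49, 0, 0, 0, -0.042, 0.06, -0.73, 0, 0, 0, -0.064, 0.08, -0.98, 0, 0, 0, -0.086]'

```text
time: 17.68
tool_pos: [0.5105, 0.1299, 0.1289]
tool_rot: [3.14, 0.001, 2.323]
contact_force: [0.2, -0.6, 0.4]
opening: 0.0598
```

>>> jog_arm --deltas '[0.02, -0.24, 0, 0, 0, -0.02, 0.04, -0.49, 0, 0, 0, -0.042, 0.06, -0.73, 0, 0, 0, -0.064, 0.08, -0.98, 0, 0, 0, -0.086]'

```text
time: 18.02
tool_pos: [0.5186, 0.0316, 0.1287]
tool_rot: [3.141, 0.001, 2.187]
contact_force: [0.5, 0.3, 0.1]
opening: 0.06
```

>>> jog_arm --deltas '[0.02, -0.24, 0, 0, 0, -0.02, 0.04, -0.49, 0, 0, 0, -0.042, 0.06, -0.73, 0, 0, 0, -0.064, 0.08, -0.98, 0, 0, 0, -0.086]'

```text
time: 18.35
tool_pos: [0.5265, -0.0665, 0.1287]
tool_rot: [3.141, 0.001, 2.052]
contact_force: [0.7, 0.2, -0.0]
opening: 0.0597
```

>>> jog_arm --deltas '[0.03, -0.26, 0, 0, 0, -0.02, 0.06, -0.52, 0, 0, 0, -0.042, 0.08, -0.77, 0, 0, 0, -0.064, 0.1, -0.99, 0, 0, 0, -0.084, 0.1, -0.99, 0, 0, 0, -0.084]'

```text
time: 18.77
tool_pos: [0.537, -0.1683, 0.1287]
tool_rot: [3.14, 0.003, 1.917]
contact_force: [0.1, -0.7, 0.0]
opening: 0.0595
```

>>> jog_arm --deltas '[0, 0, 0, 0, 0, 0, 0, 0, 0, 0, 0, 0, 0, 0, 0, 0, 0, 0]'

```text
time: 19.02
tool_pos: [0.5364, -0.1633, 0.128]
tool_rot: [3.142, -0.0, 1.923]
contact_force: [-0.1, 0.8, -0.8]
opening: 0.0596
```

```bash
python3 - <<'E'
from cell import robot
import cv2,numpy as np
a=robot.read_camera("wrist")[:,:,::-1];b=robot.read_camera("side")[:,:,::-1]
cv2.imwrite("pics/m7.png",np.hstack([cv2.resize(a,(400,300)),cv2.resize(b[80:200,170:300],(400,300))]))
E
```

```text
(no output)
```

View pics/m7.png

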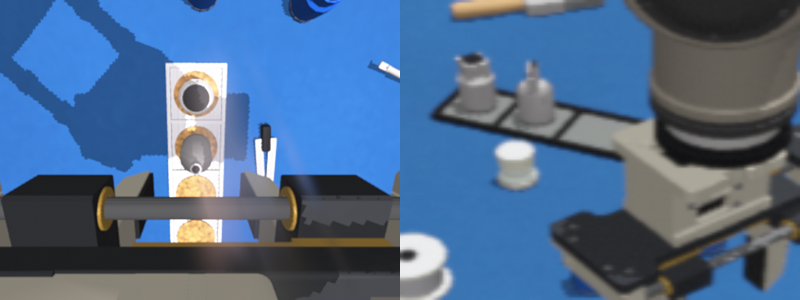

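Two nozzles stand correctly and the fine nozzle is next under the jaws. I'm grasping it and carrying it over.

>>> jog_arm --deltas '[0, 0, -0.25, 0, 0, 0, 0, 0, -0.5, 0, 0, 0, 0, 0, -0.75, 0, 0, 0, 0, 0, -0.91, 0, 0, 0, 0, 0, -0.98, 0, 0, 0]'

```text
time: 19.53
tool_pos: [0.5352, -0.163, 0.0274]
tool_rot: [-3.139, -0.003, 1.923]
contact_force: [-0.4, 0.2, -0.0]
opening: 0.0598
```

>>> jog_arm --deltas '[0, 0, 0, 0, 0, 0, 0, 0, 0, 0, 0, 0]'

```text
time: 19.7
tool_pos: [0.5369, -0.1641, 0.0302]
tool_rot: [3.141, 0.0, 1.922]
contact_force: [-0.4, 0.3, 0.3]
opening: 0.0597
```

>>> jog_arm --deltas '[0, 0, 0, 0, 0, 0, 0, 0, 0, 0, 0, 0, 0, 0, 0, 0, 0, 0, 0, 0, 0, 0, 0, 0, 0, 0, 0, 0, 0, 0]' --claw 0

```text
time: 20.12
tool_pos: [0.5366, -0.1645, 0.0303]
tool_rot: [3.141, 0.001, 1.922]
contact_force: [0.6, 0.8, 5.0]
opening: 0.0311
```

>>> jog_arm --deltas '[0, 0, 0, 0, 0, 0, 0, 0, 0, 0, 0, 0, 0, 0, 0, 0, 0, 0]'

```text
time: 20.37
tool_pos: [0.5367, -0.1645, 0.0303]
tool_rot: [3.141, 0.001, 1.922]
contact_force: [-2.6, 0.3, 6.0]
opening: 0.0313
```

>>> jog_arm --deltas '[0, 0, 0.1, 0, 0, 0, 0, 0, 0.3, 0, 0, 0, 0, 0, 0.55, 0, 0, 0, 0, 0, 0.8, 0, 0, 0, 0, 0, 1, 0, 0, 0]'

```text
time: 20.78
tool_pos: [0.5367, -0.1644, 0.1318]
tool_rot: [3.141, 0.001, 1.922]
contact_force: [0.5, 0.4, -0.6]
opening: 0.0314
```

>>> jog_arm --deltas '[0, 0.09, 0, 0, 0, 0.01, 0.01, 0.27, 0, 0, 0, 0.025, 0.01, 0.47, 0, 0, 0, 0.045, 0.02, 0.68, 0, 0, 0, 0.065, 0.03, 0.89, 0, 0, 0, 0.086]'

```text
time: 21.2
tool_pos: [0.5388, -0.074, 0.129]
tool_rot: [-3.141, -0.001, 2.058]
contact_force: [0.2, -0.1, -1.1]
opening: 0.0313
```

>>> jog_arm --deltas '[0.01, 0.18, 0, 0, 0, 0.017, 0.01, 0.36, 0, 0, 0, 0.034, 0.02, 0.54, 0, 0, 0, 0.052, 0.02, 0.72, 0, 0, 0, 0.069, 0.03, 0.89, 0, 0, 0, 0.086]'

```text
time: 21.62
tool_pos: [0.5416, 0.0152, 0.1289]
tool_rot: [-3.14, -0.001, 2.194]
contact_force: [-0.0, 1.0, -1.1]
opening: 0.0316
```

>>> jog_arm --deltas '[0.01, 0.18, 0, 0, 0, 0.017, 0.01, 0.36, 0, 0, 0, 0.034, 0.02, 0.54, 0, 0, 0, 0.052, 0.02, 0.72, 0, 0, 0, 0.069, 0.03, 0.89, 0, 0, 0, 0.086]'

```text
time: 22.03
tool_pos: [0.5445, 0.1041, 0.1289]
tool_rot: [-3.14, -0.001, 2.329]
contact_force: [0.0, 0.4, -0.3]
opening: 0.0317
```

>>> jog_arm --deltas '[0.01, 0.27, 0, 0, 0, 0.025, 0.01, 0.5, 0, 0, 0, 0.05, 0.02, 0.7, 0, 0, 0, 0.07, 0.02, 0.83, 0, 0, 0, 0.08, 0.02, 0.89, 0, 0, 0, 0.084]'

```text
time: 22.45
tool_pos: [0.5467, 0.1935, 0.1291]
tool_rot: [-3.141, -0.001, 2.461]
contact_force: [-0.3, -0.8, -1.2]
opening: 0.0312
```

>>> jog_arm --deltas '[0, 0, 0, 0, 0, 0, 0, 0, 0, 0, 0, 0, 0, 0, 0, 0, 0, 0]'

```text
time: 22.7
tool_pos: [0.5474, 0.1907, 0.1296]
tool_rot: [-3.141, -0.0, 2.458]
contact_force: [0.4, 0.6, -1.3]
opening: 0.0314
```

```bash
python3 - <<'E'
from cell import robot
import cv2,numpy as np
a=robot.read_camera("wrist")[:,:,::-1];b=robot.read_camera("side")[:,:,::-1]
cv2.imwrite("pics/m8.png",np.hstack([cv2.resize(a,(400,300)),cv2.resize(b[70:190,170:300],(400,300))]))
E
```

```text
(no output)
```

View pics/m8.png

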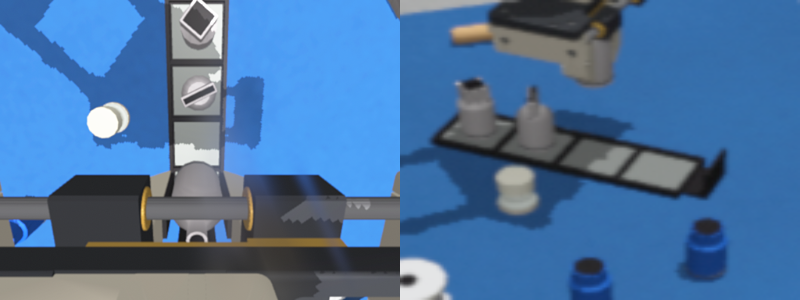

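The fine nozzle is held over the third pocket, with square and slot both standing upright. I'm placing it and fetching the round nozzle.

>>> jog_arm --deltas '[0, 0, -0.25, 0, 0, 0, 0, 0, -0.5, 0, 0, 0, 0, 0, -0.75, 0, 0, 0, 0, 0, -0.9, 0, 0, 0, 0, 0, -0.97, 0, 0, 0]'

```text
time: 23.22
tool_pos: [0.5462, 0.1905, 0.0304]
tool_rot: [-3.139, -0.002, 2.458]
contact_force: [-0.1, -0.1, -0.8]
opening: 0.0314
```

>>> jog_arm --deltas '[0, 0, -0.02, 0, 0, 0, 0, 0, -0.04, 0, 0, 0, 0, 0, -0.04, 0, 0, 0]'

```text
time: 23.47
tool_pos: [0.5482, 0.1915, 0.0295]
tool_rot: [3.14, 0.001, 2.458]
contact_force: [0.6, -0.0, -1.4]
opening: 0.0311
```

>>> jog_arm --deltas '[0, 0, 0, 0, 0, 0, 0, 0, 0, 0, 0, 0, 0, 0, 0, 0, 0, 0, 0, 0, 0, 0, 0, 0]' --claw 0.65

```text
time: 23.8
tool_pos: [0.5478, 0.1918, 0.0294]
tool_rot: [3.141, 0.001, 2.459]
contact_force: [-0.8, 0.2, 0.2]
opening: 0.0536
```

>>> jog_arm --deltas '[0, 0, 0.1, 0, 0, 0, 0, 0, 0.3, 0, 0, 0, 0, 0, 0.55, 0, 0, 0, 0, 0, 0.8, 0, 0, 0, 0, 0, 1, 0, 0, 0]'

```text
time: 24.22
tool_pos: [0.5479, 0.1918, 0.1315]
tool_rot: [3.14, 0.001, 2.459]
contact_force: [0.7, 0.3, -0.5]
opening: 0.0596
```

>>> jog_arm --deltas '[-0.02, -0.18, 0, 0, 0, -0.02, -0.04, -0.38, 0, 0, 0, -0.042, -0.06, -0.57, 0, 0, 0, -0.064, -0.08, -0.755, 0, 0, 0, -0.086]'

```text
time: 24.55
tool_pos: [0.5394, 0.1155, 0.1299]
tool_rot: [3.141, 0.001, 2.323]
contact_force: [0.8, -0.5, -0.6]
opening: 0.0596
```

>>> jog_arm --deltas '[-0.02, -0.18, 0, 0, 0, -0.02, -0.04, -0.38, 0, 0, 0, -0.042, -0.06, -0.57, 0, 0, 0, -0.064, -0.08, -0.755, 0, 0, 0, -0.086]'

```text
time: 24.88
tool_pos: [0.5314, 0.0397, 0.1297]
tool_rot: [3.141, 0.001, 2.187]
contact_force: [-0.1, -0.5, -0.0]
opening: 0.0595
```

>>> jog_arm --deltas '[-0.02, -0.18, 0, 0, 0, -0.02, -0.04, -0.38, 0, 0, 0, -0.042, -0.06, -0.57, 0, 0, 0, -0.064, -0.08, -0.755, 0, 0, 0, -0.086]'

```text
time: 25.22
tool_pos: [0.5234, -0.0358, 0.1297]
tool_rot: [3.141, 0.001, 2.052]
contact_force: [0.2, -0.0, 0.1]
opening: 0.0598
```

>>> jog_arm --deltas '[-0.02, -0.2, 0, 0, 0, -0.02, -0.04, -0.4, 0, 0, 0, -0.042, -0.06, -0.6, 0, 0, 0, -0.064, -0.07, -0.755, 0, 0, 0, -0.084, -0.07, -0.755, 0, 0, 0, -0.084]'

```text
time: 25.63
tool_pos: [0.5166, -0.1129, 0.1297]
tool_rot: [3.141, 0.002, 1.918]
contact_force: [0.0, 0.1, 0.1]
opening: 0.0598
```

>>> jog_arm --deltas '[0, 0, 0, 0, 0, 0, 0, 0, 0, 0, 0, 0, 0, 0, 0, 0, 0, 0]'

```text
time: 25.88
tool_pos: [0.5165, -0.1094, 0.129]
tool_rot: [3.141, -0.0, 1.923]
contact_force: [0.1, -0.7, -0.4]
opening: 0.0597
```

```bash
python3 - <<'E'
from cell import robot
import cv2,numpy as np
a=robot.read_camera("wrist")[:,:,::-1];b=robot.read_camera("side")[:,:,::-1]
cv2.imwrite("pics/m9.png",np.hstack([cv2.resize(a,(400,300)),cv2.resize(b[80:200,170:300],(400,300))]))
E
```

```text
(no output)
```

View pics/m9.png

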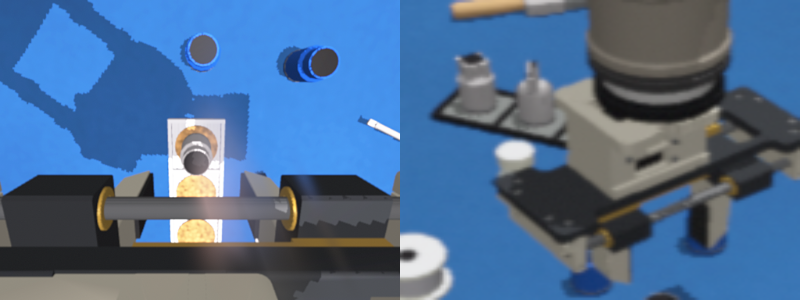

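The round nozzle is under the jaws, with three discs' worth of tray now emptied or in place. I'm grasping it and carrying it to the pocket by the tab.

>>> jog_arm --deltas '[0, 0, -0.25, 0, 0, 0, 0, 0, -0.5, 0, 0, 0, 0, 0, -0.75, 0, 0, 0, 0, 0, -0.92, 0, 0, 0, 0, 0, -1, 0, 0, 0]'

```text
time: 26.4
tool_pos: [0.5152, -0.1093, 0.0265]
tool_rot: [-3.139, -0.002, 1.923]
contact_force: [0.3, -0.1, 0.6]
opening: 0.0597
```

>>> jog_arm --deltas '[0, 0, 0, 0, 0, 0, 0, 0, 0, 0, 0, 0]'

```text
time: 26.57
tool_pos: [0.5168, -0.1101, 0.0291]
tool_rot: [3.141, 0.0, 1.922]
contact_force: [-0.2, 0.7, 0.4]
opening: 0.06
```

>>> jog_arm --deltas '[0, 0, 0, 0, 0, 0, 0, 0, 0, 0, 0, 0, 0, 0, 0, 0, 0, 0, 0, 0, 0, 0, 0, 0, 0, 0, 0, 0, 0, 0]' --claw 0

```text
time: 26.98
tool_pos: [0.5167, -0.1104, 0.0292]
tool_rot: [3.141, 0.001, 1.922]
contact_force: [0.6, 0.4, 5.7]
opening: 0.0311
```

>>> jog_arm --deltas '[0, 0, 0, 0, 0, 0, 0, 0, 0, 0, 0, 0, 0, 0, 0, 0, 0, 0]'

```text
time: 27.23
tool_pos: [0.5167, -0.1104, 0.0293]
tool_rot: [3.141, 0.0, 1.922]
contact_force: [-1.0, 1.8, 5.5]
opening: 0.0314
```

>>> jog_arm --deltas '[0, 0, 0.1, 0, 0, 0, 0, 0, 0.3, 0, 0, 0, 0, 0, 0.55, 0, 0, 0, 0, 0, 0.8, 0, 0, 0, 0, 0, 1, 0, 0, 0]'

```text
time: 27.65
tool_pos: [0.5167, -0.1104, 0.1308]
tool_rot: [3.141, 0.001, 1.922]
contact_force: [0.3, 0.1, -1.3]
opening: 0.031
```

>>> jog_arm --deltas '[0.03, 0.09, 0, 0, 0, 0.01, 0.08, 0.27, 0, 0, 0, 0.03, 0.13, 0.47, 0, 0, 0, 0.06, 0.19, 0.68, 0, 0, 0, 0.09, 0.25, 0.88, 0, 0, 0, 0.114]'

```text
time: 28.07
tool_pos: [0.5411, -0.0209, 0.1281]
tool_rot: [-3.141, -0.001, 2.103]
contact_force: [-0.0, -0.5, -0.4]
opening: 0.031
```

>>> jog_arm --deltas '[0.05, 0.18, 0, 0, 0, 0.023, 0.1, 0.35, 0, 0, 0, 0.046, 0.15, 0.53, 0, 0, 0, 0.068, 0.2, 0.7, 0, 0, 0, 0.09, 0.25, 0.88, 0, 0, 0, 0.114]'

```text
time: 28.48
tool_pos: [0.5661, 0.067, 0.1279]
tool_rot: [-3.141, -0.001, 2.282]
contact_force: [-0.2, -1.5, -0.3]
opening: 0.031
```

>>> jog_arm --deltas '[0.08, 0.27, 0, 0, 0, 0.03, 0.15, 0.5, 0, 0, 0, 0.06, 0.2, 0.7, 0, 0, 0, 0.09, 0.24, 0.83, 0, 0, 0, 0.107, 0.26, 0.89, 0, 0, 0, 0.114]'

```text
time: 28.9
tool_pos: [0.5922, 0.1567, 0.1279]
tool_rot: [-3.141, -0.001, 2.462]
contact_force: [-1.0, -0.9, -1.1]
opening: 0.0314
```

>>> jog_arm --deltas '[0, 0, 0, 0, 0, 0, 0, 0, 0, 0, 0, 0, 0, 0, 0, 0, 0, 0]'

```text
time: 29.15
tool_pos: [0.5922, 0.1536, 0.1285]
tool_rot: [-3.141, -0.0, 2.457]
contact_force: [-0.7, -0.0, -0.6]
opening: 0.0316
```

```bash
python3 - <<'E'
from cell import robot
import cv2,numpy as np
a=robot.read_camera("wrist")[:,:,::-1];b=robot.read_camera("side")[:,:,::-1]
cv2.imwrite("pics/m10.png",np.hstack([cv2.resize(a,(400,300)),cv2.resize(b[70:190,170:300],(400,300))]))
E
```

```text
(no output)
```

View pics/m10.png

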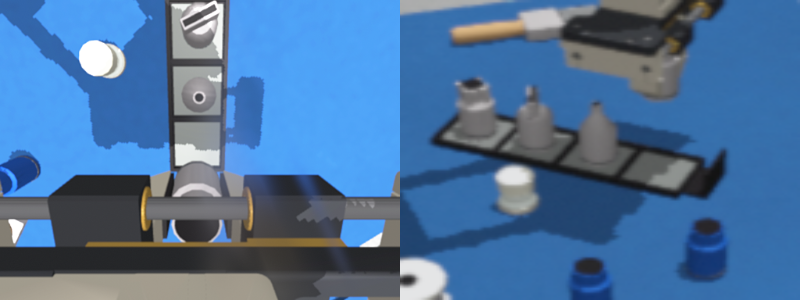

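Square, slot and fine stand in order, and the round nozzle is over the last pocket. I'm placing it and backing off.

>>> jog_arm --deltas '[0, 0, -0.25, 0, 0, 0, 0, 0, -0.5, 0, 0, 0, 0, 0, -0.75, 0, 0, 0, 0, 0, -0.9, 0, 0, 0, 0, 0, -0.97, 0, 0, 0]'

```text
time: 29.67
tool_pos: [0.591, 0.1536, 0.0293]
tool_rot: [-3.139, -0.003, 2.458]
contact_force: [-0.6, 0.1, -1.4]
opening: 0.0315
```

>>> jog_arm --deltas '[0, 0, -0.02, 0, 0, 0, 0, 0, -0.04, 0, 0, 0, 0, 0, -0.04, 0, 0, 0]'

```text
time: 29.92
tool_pos: [0.5932, 0.1545, 0.0286]
tool_rot: [3.14, 0.001, 2.458]
contact_force: [-0.0, -0.6, 0.1]
opening: 0.0313
```

>>> jog_arm --deltas '[0, 0, 0, 0, 0, 0, 0, 0, 0, 0, 0, 0, 0, 0, 0, 0, 0, 0, 0, 0, 0, 0, 0, 0]' --claw 0.65

```text
time: 30.25
tool_pos: [0.5928, 0.1547, 0.0284]
tool_rot: [3.141, 0.001, 2.459]
contact_force: [0.1, 0.6, 0.0]
opening: 0.0535
```

>>> jog_arm --deltas '[0, 0, 0.1, 0, 0, 0, 0, 0, 0.3, 0, 0, 0, 0, 0, 0.55, 0, 0, 0, 0, 0, 0.8, 0, 0, 0, 0, 0, 1, 0, 0, 0]'

```text
time: 30.67
tool_pos: [0.593, 0.1548, 0.1306]
tool_rot: [3.14, 0.002, 2.459]
contact_force: [0.9, 0.5, 0.3]
opening: 0.0593
```

>>> jog_arm --deltas '[-0.1, -0.25, 0.2, 0, 0, 0, -0.2, -0.5, 0.4, 0, 0, 0, -0.3, -0.75, 0.6, 0, 0, 0, -0.4, -1, 0.8, 0, 0, 0]'

```text
time: 31.0
tool_pos: [0.5518, 0.0539, 0.2096]
tool_rot: [3.141, 0.001, 2.46]
contact_force: [0.8, 0.5, 0.1]
opening: 0.0599
```

>>> jog_arm --deltas '[-0.1, -0.25, 0, 0, 0, 0, -0.2, -0.5, 0, 0, 0, 0, -0.3, -0.75, 0, 0, 0, 0, -0.4, -1, 0, 0, 0, 0]'

```text
time: 31.33
tool_pos: [0.5118, -0.0464, 0.2089]
tool_rot: [3.141, 0.001, 2.459]
contact_force: [0.5, -0.7, 0.8]
opening: 0.0595
```

>>> jog_arm --deltas '[-0.1, -0.25, 0, 0, 0, 0, -0.2, -0.5, 0, 0, 0, 0, -0.3, -0.75, 0, 0, 0, 0, -0.4, -1, 0, 0, 0, 0, -0.4, -1, 0, 0, 0, 0]'

```text
time: 31.75
tool_pos: [0.4712, -0.1488, 0.2087]
tool_rot: [-3.14, 0.002, 2.456]
contact_force: [0.5, -1.0, -0.2]
opening: 0.0594
```

>>> jog_arm --deltas '[0, 0, 0, 0, 0, 0, 0, 0, 0, 0, 0, 0, 0, 0, 0, 0, 0, 0]'

```text
time: 32.0
tool_pos: [0.4728, -0.1445, 0.2081]
tool_rot: [3.141, 0.0, 2.46]
contact_force: [-0.7, -0.2, 0.4]
opening: 0.0598
```

```bash
python3 - <<'E'
from cell import robot
import cv2,numpy as np
b=robot.read_camera("side")[:,:,::-1];c=robot.read_camera("top")[:,:,::-1]
f=lambda x:cv2.resize(x,(400,400),interpolation=cv2.INTER_CUBIC)
cv2.imwrite("pics/m11.png",np.hstack([f(b[70:200,170:300]),f(c[140:270,80:210])]))
E
```

```text
(no output)
```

View pics/m11.png

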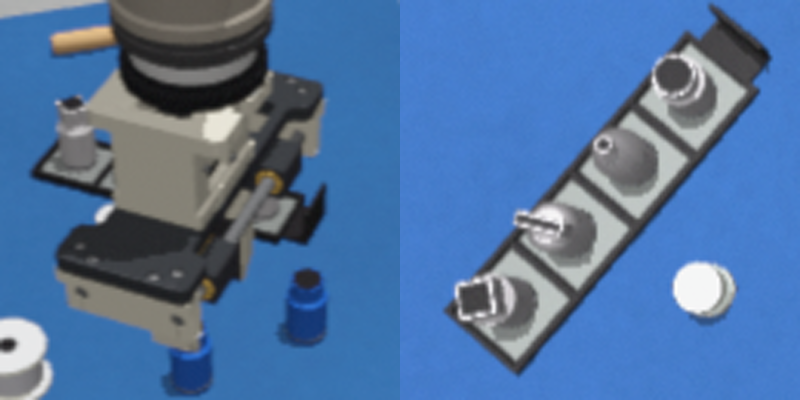

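The top view shows all four nozzles upright and centred in their pockets. From the tab outward they are round, fine, slot and square, and the arm is clear at 0.21 m height.

```bash
python3 -c "
from cell import robot
print(robot.observe()['time'],robot.hand_in())"
```

```text
the job is handed in; nothing more can be done
32.1 None
```

I moved all four nozzles from the cooling tray to the storage tray in reverse order and handed the job in at 32.1 s.

- **Final order:** from the storage tray's tab outward the nozzles are round, fine, slot and square. The last top-camera picture shows each one upright and roughly centred in its own pocket.
- **Arm:** it was clear of everything, with the gripper open and about 0.2 m above the surface. The contact force at the end was only noise, and the highest reading reported after any move was about 6 N.
- **Disagreements:** the top and wrist cameras differed by about 4 mm on the storage pockets, well within the 11 mm clearance around each nozzle. In the last side-camera picture the arm hid part of the tray, so the final check on the two middle nozzles and most of the round one rests on the top view alone.

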